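# Refit the studded cover of a wine filter

### The arm

A 6-joint arm with a two-finger parallel gripper is mounted at the origin on the work surface. World frame = base frame: x ahead of the robot, y to its left, z up, the work surface at z = 0. Lengths are in mm, angles in rad, forces in N, time in s.
With the tool pointing down it reaches from about 275 to 750 mm from the base axis. Payload 10.2 kg.
Tool frame: the origin (TCP) lies at the very end of the fingers, on their centre line; the grasp point (between the pads) lies ctrl.grip_depth behind it (ctrl.grip_depth is the distance from the TCP to the grasp point, in mm); z points along the fingers, y is the direction in which the jaws open and shut (so a half turn about z gives the same grasp; the last joint's range is limited). The gripper opens to 85 mm and grips with 20 to 120 N. Pads are 22 mm wide; open, the fingers measure 114 mm over their backs; the gripper's body (76 mm by 85 mm) begins 54 mm behind the grasp point. The pads swing forward as they close: fully open they stand 13 mm farther back than shut.
Start: joints at [1.101, 0.313, 1.498, -0, 1.331, -0.223], TCP at [128.271, 509.095, 231.294] pointing down, gripper open.
Joint ranges: [-2.94, 2.94], [-0.97, 2.17], [0.19, 2.56], [-1.23, 4.37], [0.02, 3.11], [-2.88, 2.88]. Speed limits (rad/s): [2.39, 2.39, 3.01, 3.14, 3.14, 3.14].

### API

Orientations are given as a unit quaternion [w, x, y, z].
In Python, from rig import telemetry, eyes, ctrl, nets gives the robot as it stands. The module is installed in compiled form; this text tells all that it offers.
- The arm moves only by the tool drive_tool, never from a script. Its argument "series" is text: rows parted by semicolons, each of 7 numbers parted by spaces: the shift along the tool's x, y, z normalised to -1 to 1, where 1 is 0.12 m, then the turn, a rotation vector about the tool's x, y, z normalised to -1 to 1, where 1 is 0.5 rad, then the opening, from 0 (shut) to 1 (fully open). In form: tx ty tz wx wy wz hand; .... A call has 1 to 20 rows; each row is the pose to reach, as a shift and turn from the pose measured when the call began, along the tool's axes at that moment; what a row does not reach only later rows make up. A row lasts 1/10 s, in which the tool goes at most 50 mm and 8.59 degrees, less where a joint would pass 70% of its speed; a pose out of reach is approached as far as the arm can. A call with a number of a shift or a turn outside -1 to 1 is refused whole. A call with a gripper value outside its range is refused whole. The fingers move at their own pace and stop on an object; "newtons" is the grip in N (left out, the last holds). Time passes only in rows, so rows that repeat a pose let the fingers close. It gives the time, the measured TCP pose, the force and the opening at its end, in the units of the state.
- telemetry.sense(): the state, without advancing time (a new reading comes with each control period).
- eyes.capture(name): name is "scene" or "top" or "wrist"; returns a dict with "frame" (400x640x3 uint8, red, green, blue), "fx", "fy", "cx", "cy" (pixels), "view" (4x4, takes a point from world to camera coordinates). Camera axes: x right, y up, looking along -z (the intrinsics and any distortion apply to the point x, -y, -z); pixel columns grow to the right and rows downward; lengths in mm; the calibration is good to about 2 mm. The wrist camera is an equidistant fisheye: a pixel r from the principal point sees the ray r / f radians off the axis. A picture is of the moment at which its call begins. There is no depth.
- ctrl.finish_job(): hands the job in, once; it reports no verdict.
Trained networks look in a picture, given as the dict that the camera call returned (one of the last four; its "shot" number tells which), for a name from the list of things; names that differ only in an ending like _2 or _b are one class to them, and where a whole thing is asked for, a point or a joint stands for the part that bears it (a point fixed in the world has none). Each returns a list of dicts, best first, with "confidence" (0 to 1); they miss things now and then, are a little off and sometimes report something else, mostly with a low value. They report only what shows in the picture. A call takes as long as a camera call.
- nets.spot_in(name, picture): "rect" ([left, top, right, bottom] in pixels, round what is visible of it).
The state is a dict: "time_s": time; "joints": joint angles; "dq": joint speeds; "tau": joint torques, N m; "eef_pos": TCP position; "ee_rot": TCP orientation; "force": force on the tool from outside, world axes, zero at the start; "wrist_torque": the same for the moment, N m; "grip_width": opening from 0.0 (shut) to 1.0 (fully open).
Only numpy, scipy, OpenCV 4.12 (cv2) and the standard library are available. Lean on these libraries where they do the work, as an engineer would, in place of code of your own. Each camera call takes 0.05 s, during which the arm holds its last target. There are 200 camera calls.

### The job

Refit the cover of the wine filter: take the loose round cover by its bar handle, bring it onto the four studs of the filter and turn it gently until all four holes line up, then slide it down over the studs until it sits flat and fully home on the ring. Keep hold of it until it is home, then let go; the studs bend easily, so never push hard on the filter (stay well under 5 kg). Leave the bottle, the cup and the wrench where they are.

Things in the scene. Friction and masses are not known exactly. Their poses are not given: they have to be found in the camera images.
- cover_mid (a point): Loose cover: plain aluminium disc 130 mm across, 8 mm thick, lying with its black handle up; 0.3 to 0.5 kg, balanced. The handle, a solid upright bar across the middle, is 64 mm long (along x), 16 mm wide (along y) and runs from 8 to 60 mm above the disc's underside. This point: on the disc's axis, 30 mm above the underside; z up through the handle.
- cover: The same cover; origin at the centre of its underside, same axes. Four round through holes of 11 mm at x = +-32, y = +-32 mm (circle of 45.25 mm radius, 90 degrees apart, 45 degrees off the handle), so it fits in any of four positions.
- filter_seat (a point): Centre of the flat top face of the filter's stud ring, 92 mm above the bench; z up. The cover is home when its underside lies on this face: cover_mid then is 30 mm above this point, on the same axis, and the studs stick out 12 mm above the disc. A cover not lined up rests on the stud tips, 20 mm above home.
- filter: Filter, fixed: steel bowl, two hose spouts along +-x (tips 101 mm from the axis, 45 mm up), steel ring on top 130 mm across with 4 studs 90 degrees apart on a 45.25 mm radius, 8 mm thick, 20 mm tall, last 6 mm tapered to 3.6 mm. The ring is clamped tight at an unknown angle: x and y do NOT tell where the studs stand round the circle; look, or feel for it. Origin: centre of the foot.
- bottle_mid (a point): Bystander: a corked green wine bottle, 74 mm across, 290 mm tall, standing; point at its mid-height. To be left alone.
- cup_mid (a point): Bystander: a white ceramic cup, 70 mm across the rim, 90 mm tall; point at its mid-height. To be left alone.
- wrench: Bystander: a steel wrench 180 mm long lying flat along its x axis; origin under its middle. To be left alone.

How it is judged:
By the outcome, as a careful person would: the job done as asked, in the order asked, and still so for the second after the job is handed in, with the robot touching nothing.
It also fails if it takes over 72 s, if anything falls off the work surface, if the arm or the gripper's body presses on something with over 40 N, if the wrist force passes 120 N, or if a joint passes its speed limit or range.

## Working session

There is one attempt and no reset: what is moved stays moved. The work goes in short steps, Python scripts to look and compute and a tool call to move; the robot and the scene stay as the last step left them, time stands still between calls to the robot, and variables do not carry over. Pictures are saved under pics/ and viewed, about 8 in all and at most 12, crops included, and the job is handed in when it is done.

Besides the shell and the picture viewer there is one more tool, called after "Request:" as name(argument=value, ...) on one line, values as JSON. drive_tool: Moves the arm, as the interface text tells. Scaled input: -1 to 1 covers 0.12 m each way for a shift and 0.5 rad each way for a turn. Its arguments: {"type":"object","properties":{"series":{"type":"string"},"newtons":{"type":"number"}},"required":["series"]}

```bash
mkdir -p pics; cat > h.py <<'E'
import numpy as np, cv2
from rig import telemetry, eyes, ctrl, nets
def save(p,n): cv2.imwrite(f'pics/{n}.png',cv2.cvtColor(p['frame'],cv2.COLOR_RGB2BGR))
def proj(p,X):
    X=np.atleast_2d(X); c=(p['view']@np.c_[X,np.ones(len(X))].T)[:3].T
    return np.c_[p['cx']+p['fx']*c[:,0]/-c[:,2], p['cy']+p['fy']*(-c[:,1])/-c[:,2]]
def onplane(p,uv,z):
    V=np.array(p['view']);R=V[:3,:3];o=-R.T@V[:3,3]
    uv=np.atleast_2d(uv); d=np.c_[(uv[:,0]-p['cx'])/p['fx'],-(uv[:,1]-p['cy'])/p['fy'],-np.ones(len(uv))]@R
    return o+d*((z-o[2])/d[:,2])[:,None]
E
python3 - <<'E'
from h import *
s=telemetry.sense(); print(s, ctrl.grip_depth)
for n in ['top','scene']:
    p=eyes.capture(n); save(p,n+'0'); print(n,p['fx'],p['cx'],p['cy'],np.round(p['view'],3).tolist(), [k for k in p])
    for t in ['cover','filter','bottle_mid','cup_mid','wrench']:
        for d in nets.spot_in(t,p)[:2]: 
            r=d['rect']; print(t,np.round(r),round(d['confidence'],2), np.round(onplane(p,[(r[0]+r[2])/2,(r[1]+r[3])/2],50 if t!='wrench' else 0),0))
a=cv2.imread('pics/top0.png');b=cv2.imread('pics/scene0.png')
E
```

```text
{'time_s': 0.0, 'joints': array([ 1.10060927e+00,  3.13478945e-01,  1.49845923e+00,  1.48395559e-05,
        1.33103235e+00, -2.23360593e-01]), 'dq': array([-1.49799885e-03, -3.88180064e-05, -5.18950961e-04, -4.43671112e-04,
        1.58213464e-03, -8.12923716e-04]), 'tau': array([-9.43286723e-04, -4.12266970e+01, -2.59747928e+01, -2.65078643e-04,
        4.11869172e-03, -4.58131538e-06]), 'eef_pos': array([128.13393397, 508.84321897, 230.71194297]), 'ee_rot': array([-2.40921657e-04,  1.23101916e-01,  9.92393795e-01, -6.45473846e-04]), 'force': array([ 0.36846661, -0.84396787,  0.32123154]), 'wrist_torque': array([-0.02638849,  0.06999016, -0.05225116]), 'grip_width': 0.9974206325524876} 18.700000000000003
top 469.74609559035713 319.3076373772954 193.17557095875446 [[0.029, -1.0, 0.004, -36.034], [0.984, 0.029, 0.174, -637.587], [-0.174, -0.001, 0.985, -1430.822], [0.0, 0.0, 0.0, 1.0]] ['frame', 'fx', 'fy', 'cx', 'cy', 'view', 'shot']
cover [240. 201. 282. 244.] 0.94 [[540. 163.  50.]]
filter [362. 186. 414. 243.] 0.84 [[ 577. -236.   50.]]
bottle_mid [145. 187. 191. 220.] 0.9 [[591. 460.  50.]]
cup_mid [305. 161. 326. 185.] 0.83 [[705.  -4.  50.]]
wrench [446. 220. 467. 274.] 0.66 [[ 485. -465.    0.]]
scene 488.910879612226 315.8767368164451 194.32140937485127 [[-0.897, 0.443, 0.016, 561.825], [-0.366, -0.76, 0.537, 142.838], [0.249, 0.475, 0.844, -1861.137], [0.0, 0.0, 0.0, 1.0]] ['frame', 'fx', 'fy', 'cx', 'cy', 'view', 'shot']
cover [344. 232. 378. 268.] 0.93 [[560. 192.  50.]]
filter [273. 139. 330. 182.] 0.65 [[ 579. -217.   50.]]
bottle_mid [380. 288. 412. 336.] 0.93 [[563. 420.  50.]]
cup_mid [286. 207. 307. 232.] 0.62 [[699.  -0.  50.]]
wrench [278. 104. 317. 129.] 0.58 [[ 485. -453.    0.]]
```

View pics/top0.png

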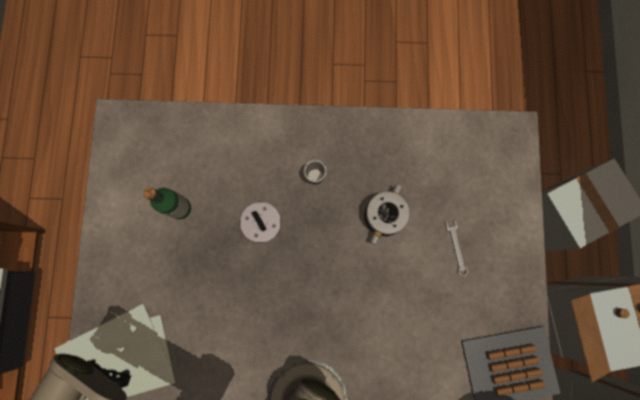

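View pics/scene0.png

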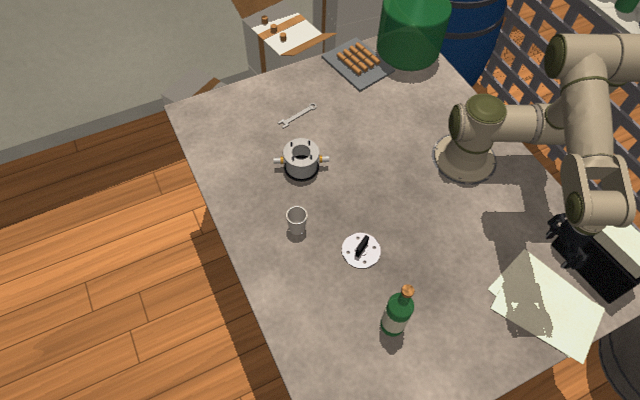

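The top view shows the cover at about (260,222), the filter at (388,213), the bottle, the cup at (315,172) and the wrench. I'll measure the cover, its handle and the ring more closely.

```bash
python3 - <<'E'
from h import *
p=eyes.capture('top'); g=cv2.cvtColor(p['frame'],cv2.COLOR_RGB2GRAY)
def blob(c,r,z,thr):
    m=(g>thr).astype(np.uint8); M=np.zeros_like(m); cv2.circle(M,c,r,1,-1); m&=M
    n,l,st,ce=cv2.connectedComponentsWithStats(m); k=1+np.argmax(st[1:,4])
    cs,_=cv2.findContours((l==k).astype(np.uint8),0,cv2.CHAIN_APPROX_NONE); h=cv2.convexHull(max(cs,key=cv2.contourArea))
    W=onplane(p,h[:,0,:].astype(float),z)[:,:2].astype(np.float32); print(st[k], cv2.minEnclosingCircle(W), cv2.fitEllipse(W) )
for t in (130,150): blob((261,222),30,8,t); blob((388,213),30,92,t)
d=((g<70)&(np.hypot(*np.mgrid[-222:178,-261:379])<20)).astype(np.uint8)
ys,xs=np.nonzero(d); W=onplane(p,np.c_[xs,ys].astype(float),60)[:,:2]; w,v=np.linalg.eigh(np.cov(W.T)); print('handle z60',W.mean(0),len(W),np.sqrt(w),np.degrees(np.arctan2(v[1,1],v[0,1])))
a=[cv2.resize(p['frame'][y-35:y+35,x-35:x+35],(398,398),interpolation=cv2.INTER_CUBIC) for x,y in((261,222),(388,213))]
cv2.imwrite('pics/crop1.png',cv2.cvtColor(np.hstack(a),cv2.COLOR_RGB2BGR))
w=eyes.capture('wrist'); print(w['fx'],w['cx'],w['cy'],np.round(w['view'],3).tolist())
E
```

```text
[241 203  39  39 979] ((547.5546875, 171.4378662109375), 63.97252655029297) ((547.5479125976562, 171.4748992919922), (126.83698272705078, 126.93702697753906), 102.1841049194336)
[368 193  41  40 775] ((578.7078857421875, -230.57888793945312), 62.50048065185547) ((578.4584350585938, -230.23129272460938), (122.82395935058594, 124.09580993652344), 168.80296325683594)
[242 205  37  36 510] ((546.1200561523438, 170.3166961669922), 60.128562927246094) ((545.9386596679688, 170.69122314453125), (116.97362518310547, 119.49794006347656), 164.50308227539062)
[382 226  19   6  50] ((529.1331787109375, -239.11740112304688), 27.953258514404297) ((529.433837890625, -238.6450958251953), (17.5379581451416, 54.6961669921875), 9.898720741271973)
handle z60 [545.4695203  169.80804725] 101 [ 4.4242756 18.5007512] -147.56860469194788
309.70691628693146 319.71601461860445 197.982762403903 [[0.244, 0.97, -0.001, -523.993], [-0.928, 0.233, -0.291, 39.387], [-0.282, 0.072, 0.957, -379.995], [0.0, 0.0, 0.0, 1.0]]
```

View pics/crop1.png

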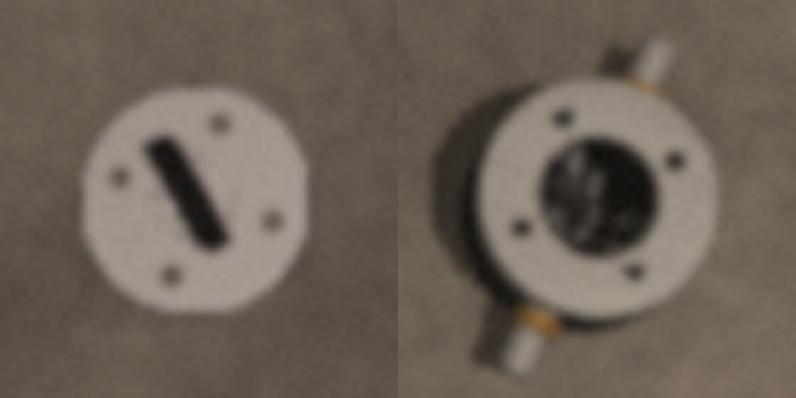

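The crops show handle ends at crop (160,147) and (215,243), holes 45° off the handle, and studs at (563,118), (676,160), (634,271), (521,228). From these:
- **Cover:** about (547,171), handle at 32.4°
- **Filter:** about (578.5,-230), studs at about 24.4° mod 90
- **Plan:** turn the cover −53° from grasp to fit

Moving towards the cover.

Request:
drive_tool(series="-1 -0.46 0 0 0 -1 1;-1 -0.46 0 0 0 -1 1;-1 -0.46 0 0 0 -1 1;-1 -0.46 0 0 0 -1 1;-1 -0.46 0 0 0 -1 1")

```text
time_s: 1.2
eef_pos: [232.0, 425.7, 231.4]
ee_rot: [0.0, -0.126, 0.992, 0.0]
force: [-0.1, -0.2, -0.2]
grip_width: 0.999
```

```bash
cat >> h.py <<'E'
from scipy.spatial.transform import Rotation as Ro
def plan(x,y,z,yaw):
    "remaining normalised move to TCP target, tool straight down, tool-x yaw in degrees"
    s=telemetry.sense(); q=s['ee_rot']; R=Ro.from_quat([q[1],q[2],q[3],q[0]])
    c,n=np.cos(np.radians(yaw)),np.sin(np.radians(yaw))
    T=Ro.from_matrix(np.array([[c,n,0],[n,-c,0],[0,0,-1.]]))
    X=R.as_matrix()[:,0]
    print('t',round(s['time_s'],2),'pos',s['eef_pos'].round(1),'yaw',round(np.degrees(np.arctan2(X[1],X[0])),2),'F',s['force'].round(1),'M',s['wrist_torque'].round(2),'grip',round(s['grip_width'],3))
    print('shift',(R.inv().apply(np.array([x,y,z])-s['eef_pos'])/120).round(3),'turn',((R.inv()*T).as_rotvec()/0.5).round(3))
E
python3 -c "
from h import *
plan(547,171,200,212.4)"
```

```text
t 1.2 pos [232.  425.7 231.4] yaw -165.57 F [-0.1 -0.2 -0.2] M [-0.05 -0.03 -0.01] grip 0.999
shift [-2.014 -2.71   0.262] turn [ 0.     0.    -0.627]
```

Request:
drive_tool(series="-0.74 -1 0 0 0 0 1;-0.74 -1 0 0 0 0 1;-0.74 -1 0 0 0 0 1;-0.74 -1 0 0 0 0 1")

```text
time_s: 1.6
eef_pos: [351.0, 329.2, 231.3]
ee_rot: [0.0, -0.122, 0.993, -0.0]
force: [-0.3, 0.9, 0.0]
grip_width: 1.001
```

Request:
drive_tool(series="-0.74 -1 0 0 0 0 1;-0.74 -1 0 0 0 0 1;-0.74 -1 0 0 0 0 1;-0.74 -1 0 0 0 0 1")

```text
time_s: 2.0
eef_pos: [468.9, 232.1, 230.9]
ee_rot: [0.001, -0.119, 0.993, -0.001]
force: [-0.1, 0.8, -0.2]
grip_width: 1.0
```

Request:
drive_tool(series="-0.5 -0.7 0.2 0 0 -0.63 1;-0.5 -0.7 0.2 0 0 -0.63 1;-0.5 -0.7 0.2 0 0 -0.63 1;-0.5 -0.7 0.2 0 0 -0.63 1;-0.5 -0.7 0.2 0 0 -0.63 1")

```text
time_s: 2.5
eef_pos: [546.1, 166.2, 207.4]
ee_rot: [0.0, -0.272, 0.962, -0.0]
force: [-0.6, -0.5, 0.3]
grip_width: 1.002
```

```bash
python3 - <<'E'
from h import *
plan(547,171,200,212.4)
w=eyes.capture('wrist'); save(w,'w1'); print(np.round(w['view'],3).tolist(),w['fx'],w['fy'],w['cx'],w['cy'])
E
```

```text
t 2.5 pos [546.1 166.2 207.4] yaw -148.38 F [-0.6 -0.5  0.3] M [-0.04  0.02 -0.01] grip 1.002
shift [-0.027  0.03   0.062] turn [-0.002  0.001 -0.027]
[[-0.524, 0.852, -0.002, 146.601], [-0.815, -0.502, -0.291, 559.607], [-0.249, -0.15, 0.957, -195.848], [0.0, 0.0, 0.0, 1.0]] 309.70691628693146 309.70691628693146 319.71601461860445 197.982762403903
```

View pics/w1.png

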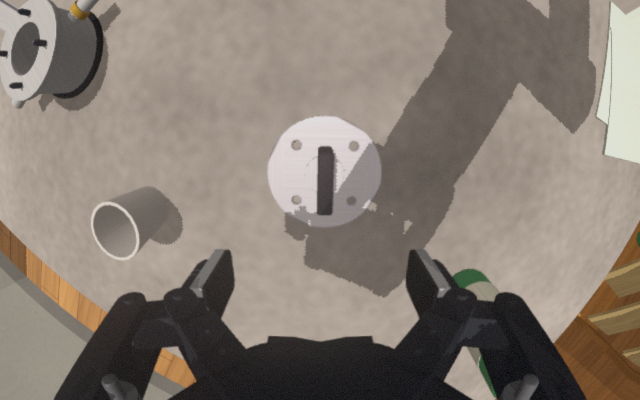

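The wrist view shows the disc at (324,172), the handle at x≈325 almost vertical, and holes at (296,145), (353,146), (296,200), (351,201). I'll turn these into world positions.

```bash
cat >> h.py <<'E'
def fish(p,uv,z):
    V=np.array(p['view']);R=V[:3,:3];o=-R.T@V[:3,3]
    e=np.atleast_2d(uv)-[p['cx'],p['cy']]; r=np.hypot(*e.T); th=r/p['fx']
    d=np.c_[np.sin(th)*e[:,0]/r,-np.sin(th)*e[:,1]/r,-np.cos(th)]@R
    return o+d*((z-o[2])/d[:,2])[:,None]
def cents(p,uvs,rad,dark=True):
    "refine dark spots: weighted centroid"
    g=cv2.cvtColor(p['frame'],cv2.COLOR_RGB2GRAY).astype(float); out=[]
    for u,v in uvs:
        u,v=int(u),int(v); c=g[v-rad:v+rad+1,u-rad:u+rad+1]; w=np.clip(np.median(c)-12-c,0,None); y,x=np.mgrid[-rad:rad+1,-rad:rad+1]
        out.append((u+(w*x).sum()/w.sum(),v+(w*y).sum()/w.sum()))
    return np.array(out)
def ang4(W):
    c=W[:,:2].mean(0); a=np.arctan2(*(W[:,:2]-c).T[::-1]); return c,np.degrees(np.angle(np.exp(4j*a).mean())/4),np.hypot(*(W[:,:2]-c).T)
E
python3 - <<'E'
from h import *
w=eyes.capture('wrist')
uv=cents(w,[(296,145),(353,146),(351,201),(296,200)],6); print(uv.round(1)); W=fish(w,uv,8); print(ang4(W))
g=cv2.cvtColor(w['frame'],cv2.COLOR_RGB2GRAY)
c=g[150:210,305:345]; ys,xs=np.nonzero(c<75); H=fish(w,np.c_[xs+305.,ys+150.],60)[:,:2]; ev,v=np.linalg.eigh(np.cov(H.T)); print(len(xs),np.degrees(np.arctan2(v[1,1],v[0,1])))
# top-face far edge rows/cols
for r in (160,180,200): print(r,g[r,310:342].tolist())
E
```

```text
[[294.7 144. ]
 [353.8 145.8]
 [351.  200.3]
 [295.2 200.3]]
(array([545.58246647, 168.97616191]), np.float64(-14.270235519965034), array([46.34703828, 45.82017131, 45.31572062, 46.18192353]))
700 -150.4492281881776
160 [205, 203, 209, 212, 214, 214, 201, 165, 90, 76, 78, 80, 77, 77, 80, 77, 76, 74, 74, 76, 74, 73, 70, 85, 114, 140, 145, 183, 185, 196, 208, 213]
180 [210, 210, 209, 207, 208, 209, 188, 133, 77, 68, 74, 75, 70, 71, 72, 71, 72, 70, 70, 70, 71, 70, 69, 111, 138, 156, 197, 207, 210, 210, 209, 206]
200 [207, 207, 207, 207, 206, 205, 178, 105, 68, 66, 64, 69, 67, 67, 62, 67, 69, 66, 63, 65, 54, 61, 82, 121, 137, 139, 142, 139, 141, 141, 140, 140]
```

Request:
drive_tool(series="-0.01 0.02 0.4 0 0 0.03 1;-0.01 0.02 0.8 0 0 0.03 1;-0.01 0.02 1 0 0 0.03 1;-0.01 0.02 1 0 0 0.03 1")

```text
time_s: 3.0
eef_pos: [543.8, 169.6, 85.3]
ee_rot: [-0.002, -0.266, 0.964, -0.0]
force: [-0.5, 0.2, -0.2]
grip_width: 1.0
```

```bash
python3 -c "
from h import *
plan(545.6,169,16,210.7)
w=eyes.capture('wrist');save(w,'w2')
"
```

```text
t 3.0 pos [543.8 169.6  85.3] yaw -149.13 F [-0.5  0.2 -0.2] M [-0.01 -0.01 -0.01] grip 1.0
shift [-0.012 -0.013  0.577] turn [ 0.002 -0.008  0.006]
```

View pics/w2.png

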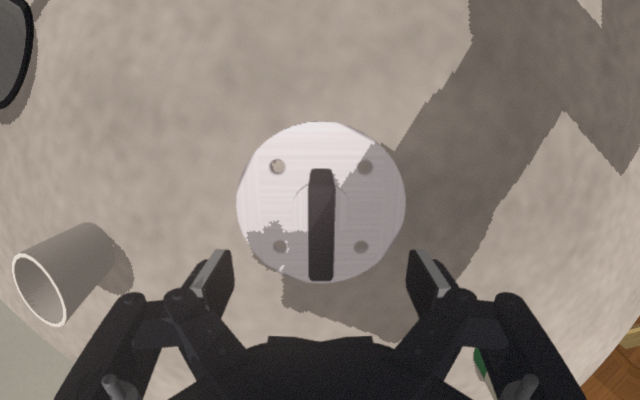

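The handle (x≈320) sits midway between the fingers. Descending and closing.

Request:
drive_tool(series="-0.01 -0.01 0.35 0 0 0 1;-0.01 -0.01 0.52 0 0 0 1;-0.01 -0.01 0.57 0 0 0 1;-0.01 -0.01 0.57 0 0 0 1;-0.01 -0.01 0.57 0 0 0 0;-0.01 -0.01 0.57 0 0 0 0;-0.01 -0.01 0.57 0 0 0 0;-0.01 -0.01 0.57 0 0 0 0;-0.01 -0.01 0.57 0 0 0 0;-0.01 -0.01 0.57 0 0 0 0;-0.01 -0.01 0.57 0 0 0 0;-0.01 -0.01 0.57 0 0 0 0", newtons=60)

```text
time_s: 4.25
eef_pos: [547.2, 169.3, 19.9]
ee_rot: [0.0, -0.266, 0.964, -0.0]
force: [-1.4, 0.0, 4.5]
grip_width: 0.179
```

Request:
drive_tool(series="0 0 -0.3 0 0 0 0;0 0 -0.7 0 0 0 0;0 0 -1 0 0 0 0;0 0 -1 0 0 0 0")

```text
time_s: 4.65
eef_pos: [549.1, 169.6, 144.4]
ee_rot: [0.005, -0.266, 0.964, -0.001]
force: [0.1, 0.8, -3.8]
grip_width: 0.181
```

```bash
python3 -c "
from h import *
plan(578.5,-230.3,170,158)
"
```

```text
t 4.65 pos [549.1 169.6 144.4] yaw -149.12 F [ 0.1  0.8 -3.8] M [ 0.05 -0.04 -0.06] grip 0.181
shift [ 1.498 -2.987 -0.211] turn [-1.000e-03  2.000e-02  1.846e+00]
```

Grasped: 3.8 N weight and the opening stays at 0.18. Carrying it to the filter.

Request:
drive_tool(series="0.2 -0.4 -0.2 0 0 0 0;0.4 -0.8 -0.25 0 0 0 0;0.5 -1 -0.25 0 0 0 0;0.5 -1 -0.25 0 0 0 0")

```text
time_s: 5.05
eef_pos: [558.8, 31.3, 173.3]
ee_rot: [0.004, -0.264, 0.965, -0.002]
force: [0.6, 1.4, -2.9]
grip_width: 0.179
```

Request:
drive_tool(series="0.2 -0.4 0 0 0 0 0;0.4 -0.8 0 0 0 0 0;0.5 -1 0 0 0 0 0;0.5 -1 0 0 0 0 0")

```text
time_s: 5.45
eef_pos: [567.8, -106.5, 171.6]
ee_rot: [0.002, -0.262, 0.965, -0.001]
force: [-0.3, 0.5, -3.7]
grip_width: 0.178
```

Request:
drive_tool(series="0.17 -0.35 0 0 0 0.25 0;0.35 -0.7 0 0 0 0.5 0;0.5 -0.96 0 0 0 0.75 0;0.5 -0.96 0 0 0 1 0;0.5 -0.96 0 0 0 1 0")

```text
time_s: 5.95
eef_pos: [573.7, -235.9, 169.9]
ee_rot: [0.001, -0.014, 1.0, 0.0]
force: [-0.4, -0.0, -3.4]
grip_width: 0.177
```

```bash
python3 -c "
from h import *
plan(578.5,-230.3,170,158)
"
```

```text
t 5.95 pos [ 573.7 -235.9  169.9] yaw -178.43 F [-0.4 -0.  -3.4] M [-0.01 -0.    0.02] grip 0.177
shift [-0.042  0.046 -0.001] turn [0.003 0.005 0.823]
```

The cover is near the filter. I'll step aside to view the studs with the wrist camera.

Request:
drive_tool(series="-0.3 0.25 0 0 0 0.25 0;-0.6 0.5 0 0 0 0.5 0;-0.81 0.64 0 0 0 0.75 0;-0.81 0.64 0 0 0 0.82 0;-0.81 0.64 0 0 0 0.82 0")

```text
time_s: 6.45
eef_pos: [668.9, -154.1, 168.8]
ee_rot: [0.0, 0.187, 0.982, 0.001]
force: [0.5, 0.1, -3.3]
grip_width: 0.18
```

```bash
python3 -c "
from h import *
plan(578.5,-230.3,170,158)
w=eyes.capture('wrist');save(w,'w3');np.save('w3v',w['view'])
s=eyes.capture('scene');save(s,'s3')
"
```

```text
t 6.45 pos [ 668.9 -154.1  168.8] yaw 158.41 F [ 0.5  0.1 -3.3] M [-0.01  0.03  0.04] grip 0.18
shift [ 0.467 -0.868 -0.011] turn [0.004 0.    0.014]
```

View pics/w3.png

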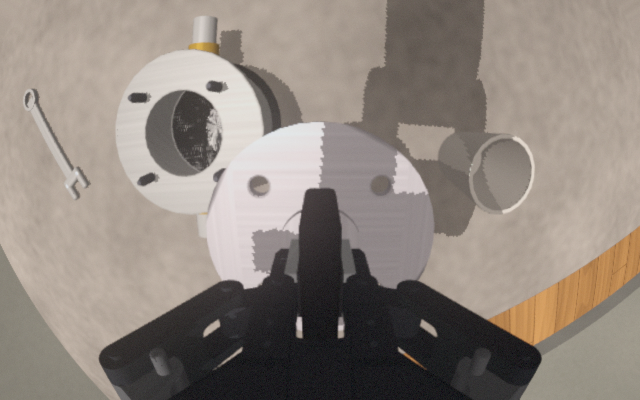

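The wrist view shows the studs at (139,98), (216,87), (148,179), (219,176) and the front cover holes at (259,185) and (381,185). I'll zoom in for the stud tips and bases.

```bash
python3 -c "
from h import *
a=cv2.imread('pics/w3.png')[75:195,110:240]; cv2.imwrite('pics/c3.png',cv2.resize(a,None,fx=5,fy=5,interpolation=cv2.INTER_CUBIC))"
```

```text
(no output)
```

View pics/c3.png

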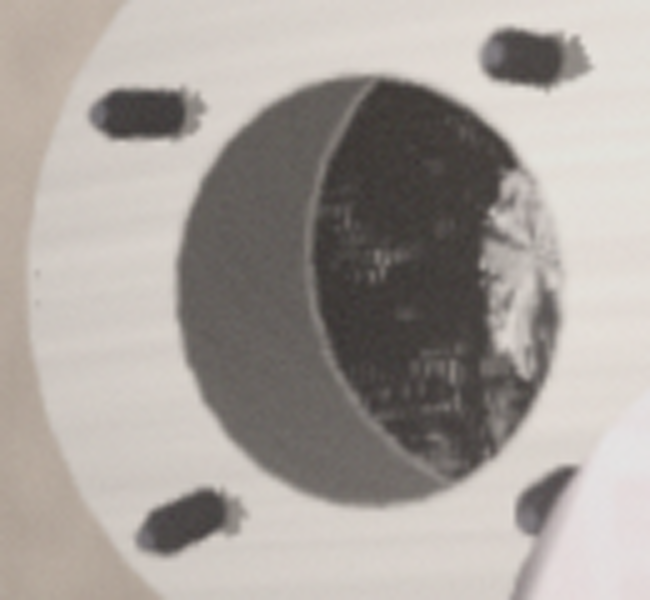

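```bash
python3 - <<'E'
from h import *
w=eyes.capture('wrist')
t=np.array([(98,112),(495,55),(527,517),(150,540)])/5+[110,75]-.4
W=fish(w,t,112); print(W.round(1).tolist()); print(ang4(W))
# ring centre from outline arcs (left side) and bore
bore=np.array([(378,75),(230,135),(180,270),(210,410),(300,490),(375,505)])/5+[110,75]-.4
out=np.array([(50,160),(30,260),(45,370),(85,480)])/5+[110,75]-.4
for q in (bore,out):
    P=fish(w,q,92)[:,:2]; A=np.c_[2*P,np.ones(len(P))]; s=np.linalg.lstsq(A,(P**2).sum(1),rcond=None)[0]; print('circ',s[:2],np.sqrt(s[2]+s[:2]@s[:2]))
h=cents(w,[(259,185),(381,185)],9); s=telemetry.sense(); H=fish(w,h,s['eef_pos'][2]-20+8); print(h,H.round(1))
d=H[1]-H[0]; print('hole axis', np.degrees(np.arctan2(d[1],d[0])),np.linalg.norm(d))
q=s['ee_rot'];R=Ro.from_quat([q[1],q[2],q[3],q[0]]); print('tool frame',R.inv().apply(H-s['eef_pos']))
m=H.mean(0); u=np.array([-d[1],d[0],0])/np.linalg.norm(d); print('cover centre cand',m+32*u,m-32*u, s['eef_pos'])
E
```

```text
[[535.0, -251.9, 112.0], [557.9, -191.4, 112.0], [617.2, -213.7, 112.0], [595.9, -273.3, 112.0]]
(array([ 576.51462156, -232.54703707]), np.float64(24.933825769605388), array([45.77627711, 45.20537844, 44.85389178, 45.13615286]))
circ [ 576.30640535 -232.62863951] 33.30661249224765
circ [ 573.29197178 -237.77049358] 57.59146015884153
[[255.60643185 182.48085758]
 [         nan          nan]] [[ 624.1 -174.6  157.9]
 [   nan    nan    nan]]
hole axis nan nan
tool frame [[ 34.28083685 -33.53009124  11.88603309]
 [         nan          nan          nan]]
cover centre cand [nan nan nan] [nan nan nan] [ 668.33616402 -156.1598031   169.9281823 ]h.py:30: RuntimeWarning: invalid value encountered in scalar divide
  out.append((u+(w*x).sum()/w.sum(),v+(w*y).sum()/w.sum()))
```

```bash
python3 - <<'E'
from h import *
w=eyes.capture('wrist'); g=cv2.cvtColor(w['frame'],cv2.COLOR_RGB2GRAY)
s=telemetry.sense();q=s['ee_rot'];R=Ro.from_quat([q[1],q[2],q[3],q[0]])
uv=[]
for (u,v) in ((259,185),(381,185)):
    c=cv2.GaussianBlur(g[v-16:v+17,u-16:u+17],(3,3),0); t=cv2.threshold(c,0,255,cv2.THRESH_BINARY_INV+cv2.THRESH_OTSU)[1]
    n,l,st,ce=cv2.connectedComponentsWithStats(t); k=l[16,16]; print(st[k] if k else 'none',ce[k]); uv.append((u,v) if k==0 else (u-16+ce[k][0],v-16+ce[k][1]))
for uvs in (uv,[(259,185.5),(381,185.5)]):
  for dz in (20,26):
    H=fish(w,uvs,s['eef_pos'][2]-dz+8); T=R.inv().apply(H-s['eef_pos']); d=T[1]-T[0]
    print(dz,T.round(2).tolist(),np.linalg.norm(d),'tilt deg',np.degrees(np.arctan2(d[0],d[1])))
plan(576.5,-232.5,142,159.9)
E
```

```text
[  5   6  21  22 368] [15.26902174 16.60869565]
[  0   0  33  33 992] [14.60685484 16.37399194]
20 [[32.57, -32.38, 11.88], [32.74, 31.03, 11.99]] 63.41102493018432 tilt deg 0.1480644983783592
26 [[31.01, -33.64, 17.88], [31.18, 32.24, 17.99]] 65.87189682125457 tilt deg 0.1480644983783122
20 [[32.63, -31.99, 11.88], [32.67, 31.78, 11.99]] 63.76614850618368 tilt deg 0.03902832914414687
26 [[31.07, -33.23, 17.88], [31.11, 33.02, 18.0]] 66.24080212727635 tilt deg 0.0390283291441442
t 6.65 pos [ 668.4 -156.5  170.1] yaw 158.18 F [-0.1  0.9 -3.1] M [0.03 0.04 0.03] grip 0.182
shift [ 0.476 -0.873  0.232] turn [ 0.003  0.004 -0.06 ]
```

The cover is centred in the tool and its underside is 20 mm below the TCP. The studs are centred at (576.5,-232.5), angle 24.9°, radius 45.2 as specified. The target is TCP (577.1,-232.7) at yaw 159.9.

Request:
drive_tool(series="0.24 -0.44 0 0 0 -0.03 0;0.4 -0.75 0 0 0 -0.06 0;0.475 -0.875 0 0 0 -0.06 0;0.475 -0.875 0 0 0 -0.06 0;0.475 -0.875 0.1 0 0 -0.06 0;0.475 -0.875 0.2 0 0 -0.06 0;0.475 -0.875 0.2 0 0 -0.06 0;0.475 -0.875 0.2 0 0 -0.06 0")

```text
time_s: 7.45
eef_pos: [576.7, -232.0, 145.0]
ee_rot: [0.001, 0.174, 0.985, 0.001]
force: [-0.1, 0.0, -2.8]
grip_width: 0.175
```

```bash
python3 -c "
from h import *
plan(577.1,-232.7,124,159.9)
"
```

```text
t 7.45 pos [ 576.7 -232.   145. ] yaw 159.96 F [-0.1  0.  -2.8] M [-0.02 -0.01 -0.03] grip 0.175
shift [-0.005 -0.004  0.175] turn [0.004 0.002 0.002]
```

Request:
drive_tool(series="-0.003 -0.003 0.03 0 0 0 0;-0.003 -0.003 0.06 0 0 0 0;-0.003 -0.003 0.09 0 0 0 0;-0.003 -0.003 0.11 0 0 0 0;-0.003 -0.003 0.12 0 0 0 0;-0.003 -0.003 0.13 0 0 0 0;-0.003 -0.003 0.14 0 0 0 0;-0.003 -0.003 0.14 0 0 0 0")

```text
time_s: 8.25
eef_pos: [576.9, -232.5, 128.2]
ee_rot: [0.001, 0.174, 0.985, 0.001]
force: [-0.3, -0.8, -2.8]
grip_width: 0.184
```

```bash
python3 -c "
from h import *
plan(577.1,-232.7,112,159.9)
"
```

```text
t 8.25 pos [ 576.9 -232.5  128.2] yaw 159.96 F [-0.3 -0.8 -2.8] M [0.01 0.03 0.04] grip 0.184
shift [-0.002 -0.002  0.135] turn [0.004 0.001 0.002]
```

There's no contact force 4 mm below tip height. Continuing down gently.

Request:
drive_tool(series="0 0 0.015 0 0 0 0;0 0 0.03 0 0 0 0;0 0 0.045 0 0 0 0;0 0 0.06 0 0 0 0;0 0 0.06 0 0 0 0")

```text
time_s: 8.75
eef_pos: [577.0, -232.2, 120.6]
ee_rot: [0.0, 0.174, 0.985, 0.001]
force: [1.9, 3.0, -4.0]
grip_width: 0.176
```

Request:
drive_tool(series="0 0 0.015 0 0 0 0;0 0 0.03 0 0 0 0;0 0 0.04 0 0 0 0;0 0 0.05 0 0 0 0;0 0 0.05 0 0 0 0")

```text
time_s: 9.25
eef_pos: [576.9, -232.1, 114.4]
ee_rot: [0.0, 0.174, 0.985, 0.001]
force: [1.7, 2.6, -3.8]
grip_width: 0.175
```

```bash
python3 -c "
from h import *
plan(577.1,-232.7,112,159.9)
"
```

```text
t 9.25 pos [ 576.9 -232.1  114.4] yaw 159.96 F [ 1.7  2.6 -3.8] M [ 0.39 -0.27 -0.02] grip 0.175
shift [-0.003 -0.004  0.02 ] turn [0.005 0.    0.002]
```

Request:
drive_tool(series="0 0.005 0.005 0 0 0 0;0 0.005 0.012 0 0 0 0;0 0.005 0.018 0 0 0 0;0 0.005 0.022 0 0 0 0;0 0.005 0.022 0 0 0 0")

```text
time_s: 9.75
eef_pos: [577.1, -231.7, 112.0]
ee_rot: [0.0, 0.174, 0.985, 0.001]
force: [-1.1, 0.9, -1.8]
grip_width: 0.182
```

```bash
python3 -c "
from h import *
plan(577.1,-232.7,110,159.9)
s=eyes.capture('scene');a=s['frame'][115:215,230:370]; cv2.imwrite('pics/s4.png',cv2.cvtColor(cv2.resize(a,None,fx=5,fy=5,interpolation=cv2.INTER_CUBIC),cv2.COLOR_RGB2BGR))
"
```

```text
t 9.75 pos [ 577.1 -231.7  112. ] yaw 159.96 F [-1.1  0.9 -1.8] M [-0.13  0.18 -0.02] grip 0.182
shift [-0.003 -0.008  0.016] turn [0.005 0.001 0.002]
```

View pics/s4.png

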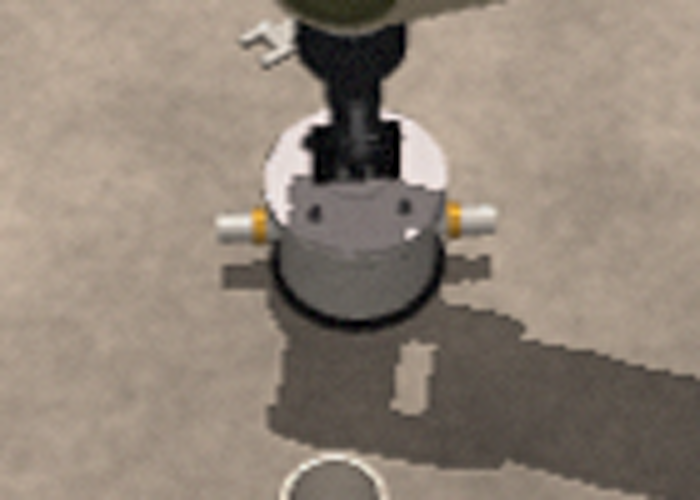

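The cover is down over the studs, with two studs showing at crop (315,213) and (405,205). The weight has partly transferred, so I'll lower about 1 mm more to confirm it is home.

Request:
drive_tool(series="0 0 0.004 0 0 0 0;0 0 0.008 0 0 0 0;0 0 0.008 0 0 0 0")

```text
time_s: 10.1
eef_pos: [577.2, -231.7, 111.9]
ee_rot: [0.001, 0.174, 0.985, 0.001]
force: [-2.6, 1.3, 5.8]
grip_width: 0.178
```

```bash
python3 -c "
from h import *
plan(577.1,-232.7,110,159.9)"
```

```text
t 10.1 pos [ 577.2 -231.7  111.9] yaw 159.96 F [-2.6  1.3  5.8] M [ 0.14  0.61 -0.06] grip 0.178
shift [-0.002 -0.008  0.016] turn [0.004 0.002 0.002]
```

It stops dead at TCP 111.9 (112 expected for home) with about 9 N on the ring. Now release and retract.

Request:
drive_tool(series="0 0 0 0 0 0 0.3;0 0 0 0 0 0 0.6;0 0 0 0 0 0 1;0 0 0 0 0 0 1;0 0 0 0 0 0 1;0 0 0 0 0 0 1;0 0 0 0 0 0 1;0 0 -0.1 0 0 0 1;0 0 -0.3 0 0 0 1;0 0 -0.6 0 0 0 1;0 0 -0.9 0 0 0 1;0 0 -0.9 0 0 0 1")

```text
time_s: 11.3
eef_pos: [578.6, -232.8, 226.3]
ee_rot: [0.005, 0.174, 0.985, -0.001]
force: [-0.4, 0.4, 0.2]
grip_width: 1.004
```

Request:
drive_tool(series="-0.2 0 -0.2 0 0 0 1;-0.3 0 -0.2 0 0 0 1;-0.3 0 -0.2 0 0 0 1")

```text
time_s: 11.6
eef_pos: [612.8, -245.3, 250.9]
ee_rot: [0.006, 0.174, 0.985, -0.001]
force: [-0.2, 0.7, -0.2]
grip_width: 0.998
```

```bash
python3 -c "
from h import *
plan(577.1,-232.7,110,159.9)
w=eyes.capture('wrist');save(w,'w5')"
```

```text
t 11.6 pos [ 612.8 -245.3  250.9] yaw 159.98 F [-0.2  0.7 -0.2] M [-0.03  0.   -0.07] grip 0.998
shift [ 0.329 -0.003  1.171] turn [-0.001  0.024  0.003]
```

View pics/w5.png

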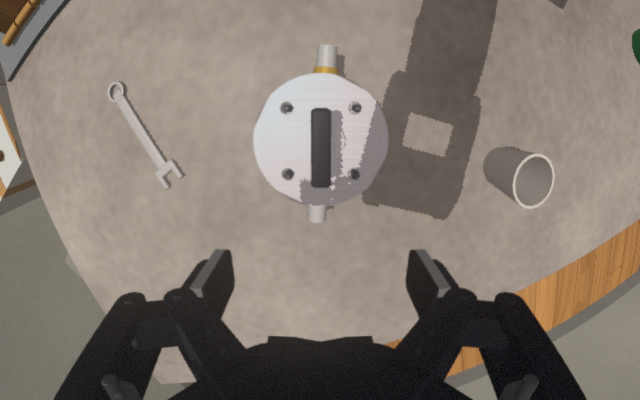

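The wrist view shows the cover on the ring with all four studs through the holes at (287,107), (355,107), (288,174), (355,174). The disc hides the ring, and the gripper is clear. Handing in.

```bash
python3 -c "
from h import *
print(ctrl.finish_job())"
```

```text
the job is handed in; nothing more can be done
None
```

The cover is back on the filter, fully home, and I handed the job in at about 12 s of the 72 s allowed.

I gripped the cover by its bar handle at 60 N and measured the studs from the wrist camera: centre (576.5, -232.5), angle 24.9°. I then turned the cover about −51° to line up the holes and lowered it in small steps. I let go only once it was home.

**Last checks:**
- **Seating:** the tool stopped at 111.9 mm against 112 mm expected for home. About 9 N (roughly 1 kg) was on the ring at that point, and side forces in the readings I took stayed around 4 N or less.
- **Fit:** the last wrist picture shows all four studs through the holes and the gripper clear, with about zero force on it.
- **Bystanders:** the arm never went near the bottle, cup or wrench. I saw the cup and wrench standing undisturbed in the last picture, but did not re-measure any of the three.

**Disagreements:** the top camera put the cover and the filter about 2 mm off from the wrist camera, so I used the wrist values. A circle fit to the short visible part of the ring's outer edge was about 6 mm off, and I dropped it. The centre from the bore and the four studs agreed to within 0.3 mm.

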